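# Charge the ball mill

### The job

Take the white cup by its black handle and pour all eight steel balls into the jar on the mill's pulled-out slide, then stand the empty cup upright near the middle of its blue mat and let go. After that push the slide slowly in by its red plate until you feel it come up against the stop hidden inside the mill, pressing on it with some 20 N but never over 50 N. Set the cup down gently, spill no ball, and leave the other things on the bench as they are.

Things in the scene. Friction and masses are not known exactly. Their poses are not given: they have to be found in the camera images.
- cup_mid (a point): Small white porcelain cup, open at the top, tapered: 46 mm across at the foot, 74 mm at the rim, 56 mm high, walls 4 mm, floor 5 mm; empty it weighs about 140 g. It stands on the blue mat with the balls in it. This point is on its axis half-way up, 28 mm above its underside; z is up along the axis, and the handle points along its -x.
- cup_grip (a point): Grip point of the cup's black handle, a level straight flat bar along the cup's x axis that stops 116 mm from the cup's axis; section 12 mm wide (along the cup's y) by 18 mm high. This point is mid-section, 80 mm from the cup's axis along -x and 43 mm above the cup's underside. Axes as for the cup.
- jar_mouth (a point): Centre of the open mouth of the white grinding jar, a round upright jar 92 mm across outside, 82 mm inside, fixed on the mill's loading slide; its rim is 76 mm above the bench. z is up; +x points into the mill (the way the slide goes home).
- jar_floor (a point): Centre of the inner floor of the grinding jar, 49 mm below its mouth; axes as for the mouth.
- tab (a point): Centre of the front face of the slide's red push plate, 108 mm wide (along y), 50 mm high (from 13 to 63 mm above the bench, this point at 46 mm) and 8 mm thick, upright, on the side of the jar away from the mill's housing (68 mm from the jar's axis). Push it along its +x to slide the jar home.
- slide (a joint): How far the loading slide (with the jar) is pulled out, in m: 0.08 is fully out. It moves with about 2.5 N, and stays where it is left. Going in it stops dead on a depth stop hidden in the housing, which has been set anywhere between 0 and 0.03 of this reading; there the force rises quickly, and 20 N (over 7 at least) shows that it is reached.
- mill: White ball mill on the bench: housing 200 mm deep, 240 mm wide, 200 mm high, behind the slide. Origin under the middle of the housing's front at bench height; the slide comes out along its -x. It is fixed.
- mat: Blue mat fixed on the bench, 180 mm (x) by 150 mm (y), 4 mm thick. Origin at the centre of its underside, at bench height.
- cup: The same cup; origin at the centre of its underside, axes as for the point cup_mid.
- ball0_center (a point): Centre of steel grinding ball 1 of 8, dark grey, 16 mm across, about 17 g. All eight lie in the cup at the start.
- ball1_center (a point): Centre of steel grinding ball 2 of 8, dark grey, 16 mm across, about 17 g. All eight lie in the cup at the start.
- ball2_center (a point): Centre of steel grinding ball 3 of 8, dark grey, 16 mm across, about 17 g. All eight lie in the cup at the start.
- ball3_center (a point): Centre of steel grinding ball 4 of 8, dark grey, 16 mm across, about 17 g. All eight lie in the cup at the start.
- ball4_center (a point): Centre of steel grinding ball 5 of 8, dark grey, 16 mm across, about 17 g. All eight lie in the cup at the start.
- ball5_center (a point): Centre of steel grinding ball 6 of 8, dark grey, 16 mm across, about 17 g. All eight lie in the cup at the start.
- ball6_center (a point): Centre of steel grinding ball 7 of 8, dark grey, 16 mm across, about 17 g. All eight lie in the cup at the start.
- ball7_center (a point): Centre of steel grinding ball 8 of 8, dark grey, 16 mm across, about 17 g. All eight lie in the cup at the start.
- beaker: Empty clear glass beaker, 80 mm across, 95 mm high; not for the balls. Origin under its centre. To be left alone.
- green_rack: Green rack with capped tubes, 60 by 110 mm, 75 mm high. Origin under its centre. To be left alone.
- amber_bottle: Amber bottle with black cap, 68 mm across, 170 mm high. Origin under its centre. To be left alone.
- vial: Little jar with red cap, 40 mm across, 50 mm high. Origin under its centre. To be left alone.

How it is judged:
On the way, in this order (a step that is already met when the one before it is completed fails the run):
1. the cup is held tipped over beside the jar's mouth (angle between cup_mid's own z axis and vertical above 0.9 rad and horizontal distance between cup_mid and jar_mouth below 0.15 m and contact force between the fingers and cup above 1 N), for 0.05 s.
2. all eight balls are in the jar, the slide still out (horizontal distance between each of ball0_center, ball1_center, ball2_center, ball3_center, ball4_center, ball5_center, ball6_center, ball7_center and jar_mouth below 0.042 m and z of ball0_center in the frame of jar_floor between 0 and 0.045 m and z of ball1_center in the frame of jar_floor between 0 and 0.045 m and z of ball2_center in the frame of jar_floor between 0 and 0.045 m and z of ball3_center in the frame of jar_floor between 0 and 0.045 m and z of ball4_center in the frame of jar_floor between 0 and 0.045 m and z of ball5_center in the frame of jar_floor between 0 and 0.045 m and z of ball6_center in the frame of jar_floor between 0 and 0.045 m and z of ball7_center in the frame of jar_floor between 0 and 0.045 m and value of joint slide above 0.03 m), for 0.2 s.
3. the cup stands upright on the mat, let go, the slide still out (horizontal distance between cup_mid and mat below 0.065 m and angle between cup_mid's own z axis and vertical below 0.08 rad and z of cup_mid in the frame of mat between 0.026 and 0.037 m and contact force between the fingers and cup below 0.05 N and linear speed of cup below 0.02 m/s and value of joint slide above 0.03 m), for 0.2 s.
4. the slide is in (under 32 mm still out) and pressed against the stop inside the mill (value of joint slide below 0.032 m and velocity of joint slide above -0.01 m/s and contact force between the fingers and mill above 7 N).
At the end, for the whole second after the job is handed in: All eight balls lie in the grinding jar (below its rim), the slide has been pushed against its stop (with over 7 N) and left in, not more than 32 mm out, and the cup stands upright (within 4.5 degrees), released and at rest on the blue mat, its axis within 65 mm of the mat's centre (horizontal distance between each of ball0_center, ball1_center, ball2_center, ball3_center, ball4_center, ball5_center, ball6_center, ball7_center and jar_mouth below 0.042 m and z of ball0_center in the frame of jar_floor between 0 and 0.045 m and z of ball1_center in the frame of jar_floor between 0 and 0.045 m and z of ball2_center in the frame of jar_floor between 0 and 0.045 m and z of ball3_center in the frame of jar_floor between 0 and 0.045 m and z of ball4_center in the frame of jar_floor between 0 and 0.045 m and z of ball5_center in the frame of jar_floor between 0 and 0.045 m and z of ball6_center in the frame of jar_floor between 0 and 0.045 m and z of ball7_center in the frame of jar_floor between 0 and 0.045 m and horizontal distance between cup_mid and mat below 0.065 m and angle between cup_mid's own z axis and vertical below 0.08 rad and z of cup_mid in the frame of mat between 0.026 and 0.037 m and contact force between the fingers and cup below 0.05 N and linear speed of cup below 0.02 m/s and value of joint slide below 0.032 m); the robot touches nothing.
It fails at once if the beaker, green rack, amber bottle or little jar is shoved more than 30 mm or tipped over (distance of any of beaker, green_rack, amber_bottle, vial from where it was at the start of the episode above 0.03 m or angle between any of beaker, green_rack, amber_bottle, vial's own z axis and vertical above 0.5 rad).
It fails at once if the gripper pushes on the mill or its slide with more than 60 N (contact force between the fingers and mill above 60 N).
It fails at once if the cup is pressed or dropped on the mat with more than 60 N (contact force between cup and mat above 60 N).
It also fails if it takes over 69 s, if anything falls off the work surface, if the arm or the gripper's body presses on something with over 40 N, if the wrist force passes 120 N, or if a joint passes its speed limit or range.

### The arm

A 7-joint arm with a two-finger parallel gripper is mounted at the origin on the work surface. World frame = base frame: x ahead of the robot, y to its left, z up, the work surface at z = 0. Lengths are in m, angles in rad, forces in N, time in s.
With the tool pointing down it reaches from about 0.425 to 0.875 m from the base axis. Payload 9.9 kg.
Tool frame: the origin (TCP) lies at the very end of the fingers, on their centre line; the grasp point (between the pads) lies 19 mm behind it; y points along the fingers, z is the direction in which the jaws open and shut, and the axes are right-handed (so a half turn about y gives the same grasp; the last joint's range is limited). The gripper opens to 85 mm and grips with 20 to 120 N. Pads are 22 mm wide; open, the fingers measure 114 mm over their backs; the gripper's body (76 mm by 85 mm) begins 54 mm behind the grasp point. The pads swing forward as they close: fully open they stand 13 mm farther back than shut.
Start: joints at [-1.408, 0.576, 0.025, 1.437, -0.015, 1.129, -0.057], TCP at [0.165, 0.655, 0.231] pointing down, gripper open.
Joint ranges: [-2.76, 2.76], [-0.34, 2.15], [-1.52, 1.57], [0.19, 2.46], [-1.09, 4.23], [0.17, 1.99], [-2.82, 2.82]. Speed limits (rad/s): [2.22, 2.22, 3.01, 3.01, 3.14, 3.14, 3.14].

### API

Orientations are given as a rotation vector (axis times angle).
In Python, from cell import robot gives the robot as it stands.
- The arm moves only by the shell command python3 -m crank 'ROWS' [FORCE]. ROWS is text: rows parted by semicolons, each of 7 numbers parted by spaces: the finger opening in mm, from 0 to 85.4, then the shift along the tool's x, y, z in mm, then the turn, a rotation vector about the tool's x, y, z in rad. A call has 1 to 8 rows; each row is the pose to reach, as a shift and turn from the pose commanded when the call began, along the tool's axes at that moment; what a row does not reach only later rows make up. A row lasts 1/8 s, in which the tool goes at most 62.5 mm and 10.7 degrees, less where a joint would pass 70% of its speed; a pose out of reach is approached as far as the arm can. A call with a gripper value outside its range is refused whole. The fingers move at their own pace and stop on an object; FORCE is the grip in N (left out, the last holds). Time passes only in rows, so rows that repeat a pose let the fingers close. It gives the time, the measured TCP pose, the force and the opening at its end, in the units of the state.
- robot.state(): the state, without advancing time (a new reading comes with each control period).
- robot.read_camera(name): name is "scene" or "top"; returns a dict with "pixels" (384x512x3 uint8, red, green, blue), "fov_y" (degrees; the focal length in pixels is half the picture's height over the tangent of half this angle, whatever the lens; pixels are square), "cx", "cy" (the principal point, pixels), "dist" ([k1, k2, p1, p2, k3] as OpenCV has them; the pictures are not rectified), "T" (4x4, takes a point from camera to world coordinates). Camera axes: x right, y up, looking along -z (the intrinsics and any distortion apply to the point x, -y, -z); pixel columns grow to the right and rows downward; lengths in m; the calibration is good to about 2 mm. A picture is of the moment at which its call begins. There is no depth.
- robot.finish_job(): hands the job in, once; it reports no verdict.
Trained networks look in a picture, given as the dict that the camera call returned (one of the last four; its "shot" number tells which), for a name from the list of things; names that differ only in an ending like _2 or _b are one class to them, and where a whole thing is asked for, a point or a joint stands for the part that bears it (a point fixed in the world has none). Each returns a list of dicts, best first, with "conf" (0 to 1); they miss things now and then, are a little off and sometimes report something else, mostly with a low value. They report only what shows in the picture. A call takes as long as a camera call.
- robot.find_in(picture, thing): "at" ([column, row] in pixels, amid what is visible of it).
- robot.spot_point(picture, thing): "at" ([column, row] in pixels: a listed point, or the origin of a listed thing).
The state is a dict: "clock": time; "qpos": joint angles; "dq": joint speeds; "tau": joint torques, N m; "tcp_pos": TCP position; "eef_rot": TCP orientation; "contact_force": force on the tool from outside, world axes, zero at the start; "ft_torque": the same for the moment, N m; "grip_width": finger opening in m.
Only numpy, scipy, OpenCV 4.12 (cv2) and the standard library are available. Lean on these libraries where they do the work, as an engineer would, in place of code of your own. Each camera call takes 0.05 s, during which the arm holds its last target.

## Working session

There is one attempt and no reset: what is moved stays moved. The work goes in short steps, Python scripts to look and compute and a shell command to move; the robot and the scene stay as the last step left them, time stands still between calls to the robot, and variables do not carry over. Pictures are saved under pics/ and viewed, and the job is handed in when it is done.

```bash
ls -la; mkdir -p pics; cat > h.py <<'E'
import numpy as np, cv2
from cell import robot
from scipy.spatial.transform import Rotation as R
def K(p):
    f=p["pixels"].shape[0]/2/np.tan(np.radians(p["fov_y"])/2)
    return np.array([[f,0,p["cx"]],[0,f,p["cy"]],[0,0,1.]])
def ray(p,uv):
    n=cv2.undistortPoints(np.array([[uv]],float),K(p),np.array(p["dist"],float))[0,0]
    T=np.array(p["T"]); d=T[:3,:3]@np.array([n[0],-n[1],-1.]); return T[:3,3],d/np.linalg.norm(d)
def onz(p,uv,z):
    o,d=ray(p,uv); return o+d*(z-o[2])/d[2]
def tri(rs):
    A=np.zeros((3,3));b=np.zeros(3)
    for o,d in rs:
        M=np.eye(3)-np.outer(d,d);A+=M;b+=M@o
    x=np.linalg.solve(A,b); return x,[np.linalg.norm((np.eye(3)-np.outer(d,d))@(x-o)) for o,d in rs]
def proj(p,X):
    T=np.array(p["T"]);c=T[:3,:3].T@(np.array(X)-T[:3,3]);
    q=np.array([[c[0],-c[1],-c[2]]])
    return cv2.projectPoints(q,np.zeros(3),np.zeros(3),K(p),np.array(p["dist"],float))[0][0,0]
def save(p,n): cv2.imwrite("pics/"+n,cv2.cvtColor(p["pixels"],cv2.COLOR_RGB2BGR))
E
python3 - <<'E'
from h import *
np.set_printoptions(precision=4,suppress=True)
s=robot.state();print(s)
P={n:robot.read_camera(n) for n in("scene","top")}
for n,p in P.items(): save(p,n+"0.png"); print(n,p["fov_y"],p["dist"],np.array(p["T"])[:3,3])
for t in "cup_mid cup_grip jar_mouth tab mill mat cup beaker green_rack amber_bottle vial".split():
    r=[];
    for n,p in P.items():
        d=robot.spot_point(p,t)[:2]; print(t,n,[(np.round(x["at"],1),round(x["conf"],2)) for x in d])
        if d: r.append(ray(p,d[0]["at"]))
    if len(r)==2: print("   ",*tri(r))
E
```

```text
total 12
drwxr-xr-x  3 agent agent 4096 Dec  6 14:26 .
drwxr-xr-x 23 root  root  4096 Dec  6 14:26 ..
drwxr-xr-x  2 agent agent 4096 Dec  6 14:26 pics
{'clock': 0.0, 'qpos': array([-1.4078,  0.5766,  0.0249,  1.4379, -0.015 ,  1.129 , -0.0565]), 'dq': array([ 0.0003,  0.0014, -0.    , -0.001 , -0.0014, -0.0003, -0.0004]), 'tau': array([ -0.001 , -76.5775,   2.2495, -28.5978,   0.0151,   0.0125,
        -0.    ]), 'tcp_pos': array([0.1648, 0.6541, 0.2304]), 'eef_rot': array([-1.5638,  0.1939, -0.1937]), 'contact_force': array([ 0.6201, -1.2926, -0.9362]), 'ft_torque': array([-0.0152, -0.0067, -0.0274]), 'grip_width': 0.08519861839077963}
scene 50.35872631419844 [-0.0275  0.      0.      0.      0.    ] [ 1.0558 -0.3717  0.984 ]
top 50.00207902407524 [-0.0031  0.      0.      0.      0.    ] [0.4538 0.0075 1.2014]
cup_mid scene [(array([198.2, 233.9]), 0.68), (array([194.1, 228.1]), 0.62)]
cup_mid top [(array([321.2, 187.2]), 0.91)]
    [ 0.5448 -0.1526  0.0141] [np.float64(0.0005277915427649021), np.float64(0.0005277915427649663)]
cup_grip scene [(array([174. , 245.3]), 0.81)]
cup_gri
[... 1113 characters left out ...]
4(0.0010416386503439836), np.float64(0.0010416386503439607)]
green_rack scene [(array([152.8, 332.1]), 0.72)]
green_rack top [(array([391.4, 131. ]), 0.94), (array([193.2, 196.7]), 0.63)]
    [ 0.7011 -0.3732  0.0029] [np.float64(0.009573427228440958), np.float64(0.009573427228440692)]
amber_bottle scene [(array([219.7, 281.4]), 0.94)]
amber_bottle top [(array([330.8, 134.6]), 0.78)]
    [ 0.6951 -0.1851  0.0221] [np.float64(0.0005815414546256899), np.float64(0.0005815414546257652)]
vial scene [(array([219.5, 164.8]), 0.7)]
vial top [(array([257.6, 253.5]), 0.45), (array([194. , 174.3]), 0.37)]
    [ 0.3591  0.0396 -0.0176] [np.float64(0.005312757619210825), np.float64(0.005312757619210776)]
```

View pics/scene0.png

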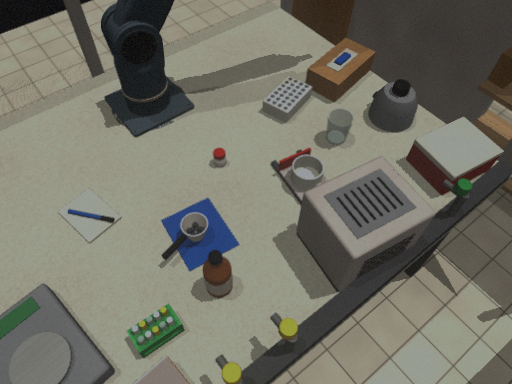

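View pics/top0.png

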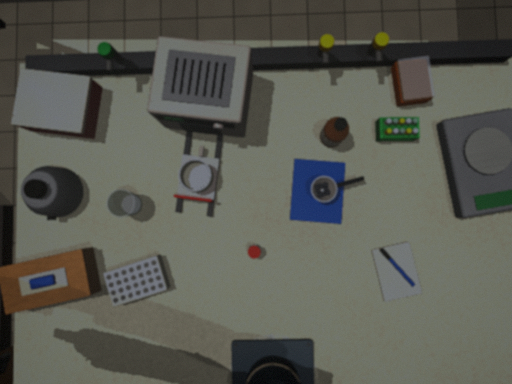

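```bash
python3 - <<'E'
import cv2,numpy as np
a=cv2.imread("pics/scene0.png");b=cv2.imread("pics/top0.png")
def crop(i,x,y,w,h,s,n): cv2.imwrite("pics/"+n,cv2.resize(i[y:y+h,x:x+w],None,fx=s,fy=s,interpolation=cv2.INTER_CUBIC))
crop(b,280,150,100,75,7,"c_top_cup.png");crop(b,160,115,100,105,5,"c_top_jar.png")
crop(a,155,195,90,75,7,"c_sc_cup.png");crop(a,265,135,80,75,7,"c_sc_jar.png")
E
```

```text
(no output)
```

View pics/c_top_cup.png

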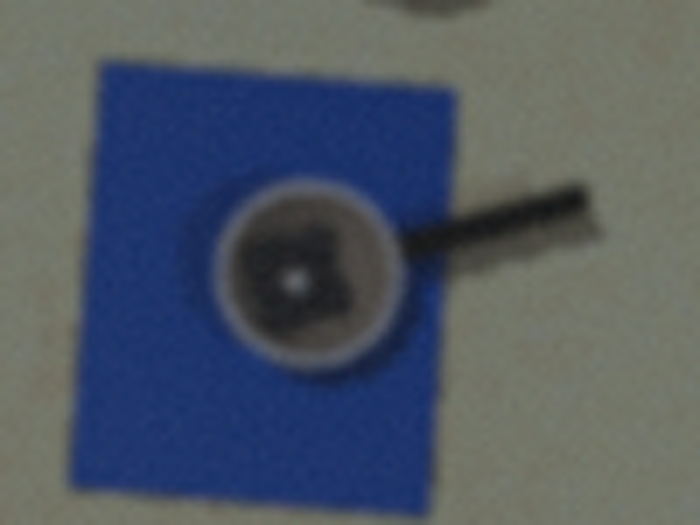

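View pics/c_top_jar.png

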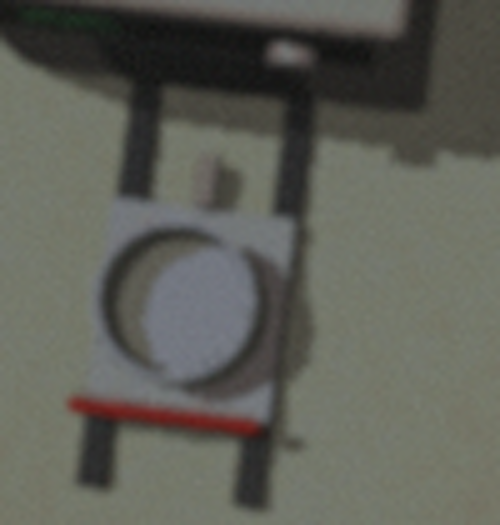

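View pics/c_sc_cup.png

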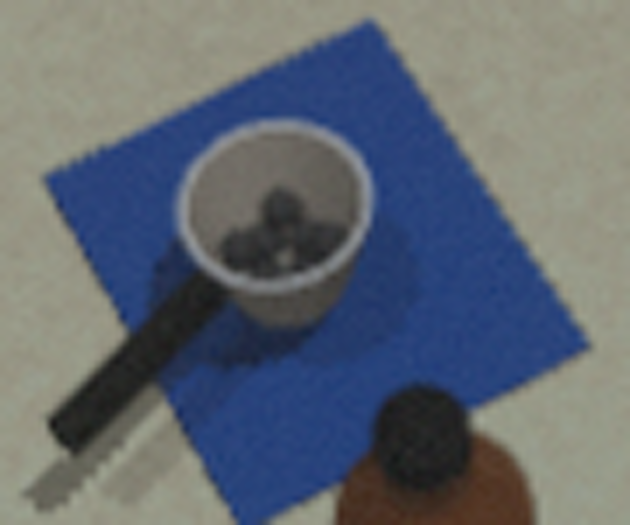

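View pics/c_sc_jar.png

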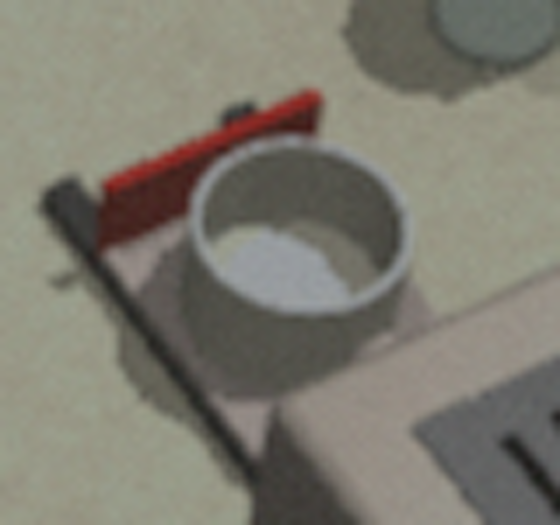

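```bash
python3 - <<'E'
from h import *
np.set_printoptions(precision=4,suppress=True)
P={n:robot.read_camera(n) for n in("scene","top")}
S,T=P["scene"],P["top"]
def t(n,top,sc):
    x,e=tri([ray(T,top),ray(S,sc)]);print(n,x,np.round(e[0],4));return x
h=-.43
rim=t("cup rim",(324.1,189),(194.4,224.6))
end=t("handle end top",(363.3,177.9),(163.9,256.4))
jar=t("jar rim",(197,176.4),(307.9,167.1))
a=t("tabL",(174.4,195.6),(280.3,161.4)) 
a=t("tabL",(174.4,195.6),(310.4,148.6)); b=t("tabR",(212.4,200.2),(280.3,161.4))
# mat corners from both at z=.004
for nm,p,c,x0,y0 in(("top",T,[(102,62),(456,90),(430,515),(72,487)],280,150),("sc",S,[(372,18),(590,347),(245,524),(44,178)],155,195)):
    q=np.array([onz(p,(x0+u/7-.43,y0+v/7-.43),.004) for u,v in c]);print(nm,q[:,:2].tolist(),q.mean(0))
print("rim on z=.060",onz(T,(324.1,189),.06),onz(S,(194.4,224.6),.06))
print("jar z=.076",onz(T,(197,176.4),.076),onz(S,(307.9,167.1),.076))
s=robot.state(); print(R.from_rotvec(s["eef_rot"]).as_matrix(),s["clock"])
# rim ellipses: refine by colour in the enlarged top
E
```

```text
cup rim [ 0.5366 -0.1546  0.0547] 0.0008
handle end top [ 0.5653 -0.2652  0.0502] 0.0008
jar rim [0.5809 0.1996 0.0707] 0.0039
tabL [0.5071 0.2275 0.0238] 0.0472
tabL [0.528  0.2634 0.0586] 0.001
tabR [0.513  0.1572 0.0621] 0.0019
top [[0.6315677590093517, -0.07842383923142884], [0.6159732604694166, -0.2249899077978675], [0.4400237420726049, -0.2076939851450274], [0.4547523820247091, -0.06092928126589173]] [ 0.5356 -0.143   0.004 ]
sc [[0.45475367931506916, -0.0610288533314981], [0.6322218028987481, -0.08015331501832451], [0.6139009713020631, -0.2252676896737855], [0.4395039951627848, -0.20856824010552433]] [ 0.5351 -0.1438  0.004 ]
rim on z=.060 [ 0.5358 -0.1546  0.06  ] [ 0.54   -0.1552  0.06  ]
jar z=.076 [0.5779 0.1955 0.076 ] [0.5855 0.1999 0.076 ]
[[ 0.9697  0.      0.2443]
 [-0.2443  0.      0.9697]
 [ 0.     -1.      0.    ]] 1.3
```

```bash
cat >> h.py <<'E'
def overlay(p,loops,box,s,n):
    x,y,w,h=box
    i=cv2.resize(cv2.cvtColor(p["pixels"],cv2.COLOR_RGB2BGR)[y:y+h,x:x+w],None,fx=s,fy=s,interpolation=cv2.INTER_CUBIC)
    i=cv2.convertScaleAbs(i,alpha=1.5)
    for L,c in loops:
        q=np.array([proj(p,X) for X in L]); q=((q-[x,y]+.5)*s-.5)
        cv2.polylines(i,[np.round(q).astype(np.int32)],True,c,1)
    return i
def circ(c,r,n=60): 
    a=np.linspace(0,2*np.pi,n,endpoint=False);return np.c_[c[0]+r*np.cos(a),c[1]+r*np.sin(a),np.full(n,c[2])]
E
python3 - <<'E'
from h import *
P={n:robot.read_camera(n) for n in("scene","top")}
j=(.584,.199);m=np.array([.99,-.14]);y=np.array([.14,.99])
t=np.array(j)-.068*m
tab=[(*(t+s*.054*y),z) for s,z in((1,.063),(-1,.063),(-1,.013),(1,.013))]
L=[(circ((*j,.076),.046),(0,255,0)),(circ((*j,.076),.041),(0,255,255)),(tab,(255,255,0))]
c=np.array([.537,-.1548]);h=np.array([-.248,.969]);v=np.array([.969,.248])
bar=[(*(c-a*h+b*v),.056) for a,b in((.04,.006),(.116,.006),(.116,-.006),(.04,-.006))]
M=[(circ((*c,.060),.037),(0,255,0)),(circ((*c,.004),.023),(0,255,255)),(bar,(255,255,0))]
im=[overlay(P["top"],L,(165,150,60,56),6,0),overlay(P["scene"],L,(265,140,60,56),6,0),overlay(P["top"],M,(310,160,60,56),6,0),overlay(P["scene"],M,(160,205,60,56),6,0)]
cv2.imwrite("pics/ov.png",cv2.resize(np.vstack([np.hstack(im[:2]),np.hstack(im[2:])]),None,fx=.85,fy=.85,interpolation=cv2.INTER_AREA))
E
```

```text
(no output)
```

View pics/ov.png

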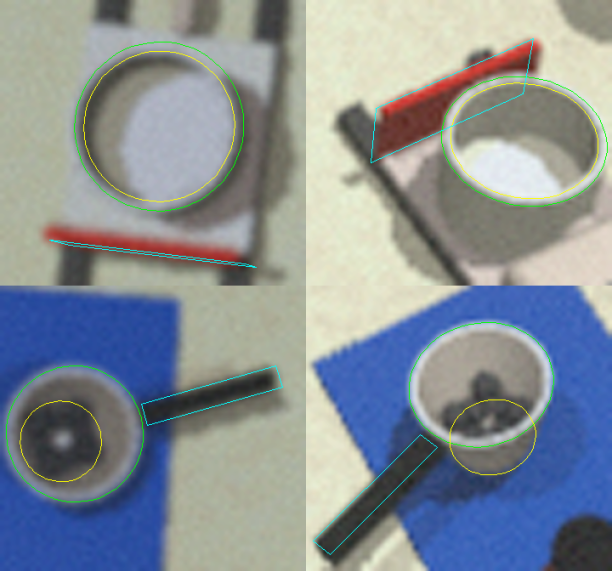

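```bash
cat >> h.py <<'E'
np.set_printoptions(precision=4,suppress=True)
H0=np.array([-.248,.969,0])
def Rt(a_deg,h=H0):
    h=np.asarray(h,float);h=h/np.linalg.norm(h);v=np.array([h[1],-h[0],0]);a=np.radians(a_deg)
    d=np.sin(a)*h-np.cos(a)*np.array([0,0,1.]);return np.c_[np.cross(d,v),d,v]
def rel(tcp,Rm,s=None):
    s=s or robot.state();R0=R.from_rotvec(s["eef_rot"])
    print("shift mm",np.round(1000*R0.inv().apply(np.array(tcp)-s["tcp_pos"]),1),"turn",np.round((R0.inv()*R.from_matrix(Rm)).as_rotvec(),3))
def grip_to(g,a,h=H0,s=None): # grasp point g
    Rm=Rt(a,h); rel(np.array(g)+.019*Rm[:,1],Rm,s)
def pr():
    s=robot.state();print(s["clock"],"tcp",s["tcp_pos"],"q",s["qpos"],"F",s["contact_force"],"w",s["grip_width"]);Rm=R.from_rotvec(s["eef_rot"]).as_matrix();print("grasp",s["tcp_pos"]-.019*Rm[:,1],"d",Rm[:,1],"jaw",Rm[:,2])
E
python3 -c "
from h import *
rel((.47,.30,.28),Rt(0)); rel((.556,-.232,.25),Rt(0))"
```

```text
shift mm [ 382.5  -48.7 -269.3] turn [0.    1.073 0.   ]
shift mm [ 595.9  -18.7 -764.1] turn [0.    1.073 0.   ]
```

```bash
python3 -m crank '45 40 -15 -25 0 0.1 0;45 90 -30 -60 0 0.25 0;45 140 -40 -95 0 0.4 0;45 190 -49 -130 0 0.55 0;45 240 -49 -165 0 0.7 0;45 290 -49 -200 0 0.85 0;45 340 -49 -240 0 1 0;45 382 -49 -269 0 1.073 0'; python3 -c "
from h import *
pr();grip_to((.557,-.232,.20),20)"
```

```text
clock: 2.4
tcp_pos: [0.4708, 0.2981, 0.2807]
eef_rot: [-1.315, 1.025, -1.026]
contact_force: [0.0, 1.5, 0.8]
grip_width: 0.0449
2.4 tcp [0.4708 0.2981 0.2807] q [-0.9073  0.3767  0.3756  1.687  -0.1514  1.1059 -0.2413] F [0.0035 1.511  0.8089] w 0.04491473568672814
grasp [0.4708 0.2981 0.2997] d [ 0.0006  0.0002 -1.    ] jaw [0.9698 0.2439 0.0007]
shift mm [528.7  98.5 -45.8] turn [-0.001 -0.004  0.349]
```

```bash
python3 -m crank '45 60 0 -5 0 0 0;45 120 5 -10 0 0 0;45 180 10 -15 0 0 0;45 240 15 -20 0 0 0.05;45 300 20 -25 0 0 0.1;45 360 30 -30 0 0 0.18;45 420 40 -35 0 0 0.25;45 480 50 -40 0 0 0.3'; python3 -c "
from h import *
pr();grip_to((.557,-.232,.12),20);grip_to((.557,-.232,.12),30)"
```

```text
clock: 3.4
tcp_pos: [0.5504, -0.1768, 0.2302]
eef_rot: [-1.12, 1.179, -0.794]
contact_force: [1.7, 0.9, 0.2]
grip_width: 0.045
3.4 tcp [ 0.5504 -0.1768  0.2302] q [ 0.1492  0.5673  0.387   1.5665 -0.4425  1.2886  0.9305] F [1.6955 0.9043 0.1715] w 0.04499243658660557
grasp [ 0.5518 -0.1823  0.2483] d [-0.0724  0.2883 -0.9548] jaw [0.9687 0.2481 0.0015]
shift mm [ 84.5 107.8  -7.5] turn [-0.001  0.001  0.047]
shift mm [ 81.2 107.3  -7.5] turn [-0.001  0.001  0.222]
```

```bash
python3 -m crank '45 40 20 -4 0 0 0.03;45 80 40 -7 0 0 0.047;45 85 70 -8 0 0 0.047;45 85 100 -8 0 0 0.047;45 85 108 -8 0 0 0.047'; python3 - <<'E'
from h import *
pr();grip_to((.557,-.232,.047),20)
for n in("scene","top"): save(robot.read_camera(n),n+"1.png")
a=cv2.imread("pics/scene1.png")[150:300,110:310];b=cv2.imread("pics/top1.png")[110:260,260:460]
cv2.imwrite("pics/g1.png",cv2.resize(np.hstack([a,b]),None,fx=2,fy=2,interpolation=cv2.INTER_CUBIC))
E
```

```text
clock: 4.03
tcp_pos: [0.5539, -0.2232, 0.1005]
eef_rot: [-1.091, 1.203, -0.756]
contact_force: [-0.6, -0.5, 0.0]
grip_width: 0.0451
4.025 tcp [ 0.5539 -0.2232  0.1005] q [ 0.2714  0.7547  0.3341  1.6008 -0.5166  1.1412  1.0959] F [-0.56   -0.4841  0.009 ] w 0.04512236524154286
grasp [ 0.5555 -0.2295  0.1183] d [-0.087   0.3309 -0.9396] jaw [ 0.9685  0.2489 -0.002 ]
shift mm [27.  66.1  1. ] turn [ 0.002  0.    -0.   ]
```

View pics/g1.png

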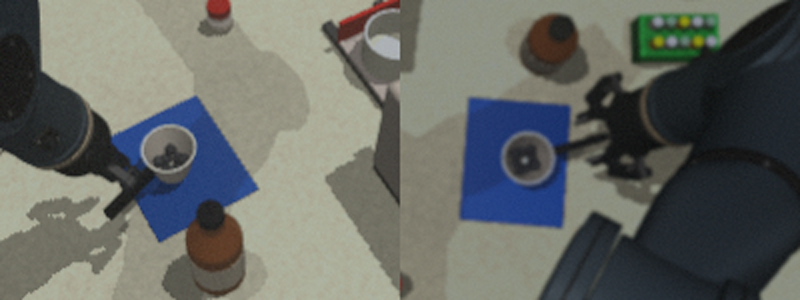

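```bash
python3 -m crank '45 7 17 0.5 0 0 0;45 14 34 1 0 0 0;45 21 50 1 0 0 0;45 27 66 1 0 0 0;45 27 66 1 0 0 0' ; python3 -c "
from h import *
pr()"
```

```text
clock: 4.75
tcp_pos: [0.5554, -0.2264, 0.0291]
eef_rot: [-1.091, 1.204, -0.757]
contact_force: [-0.2, -0.8, 0.4]
grip_width: 0.0455
4.75 tcp [ 0.5554 -0.2264  0.0291] q [ 0.2934  0.8444  0.3017  1.6344 -0.5563  1.0262  1.1506] F [-0.1698 -0.7693  0.3702] w 0.045473331884797324
grasp [ 0.557  -0.2327  0.0469] d [-0.0868  0.3306 -0.9398] jaw [ 0.9687  0.2482 -0.0022]
```

Grasp point is right at the handle; close.

```bash
python3 -m crank '30 0 0 0 0 0 0;22 0 0 0 0 0 0;16 0 0 0 0 0 0;8 0 0 0 0 0 0;4 0 0 0 0 0 0;4 0 0 0 0 0 0' 90 ; python3 - <<'E'
from h import *
pr()
for n in("scene","top"): save(robot.read_camera(n),n+"2.png")
a=cv2.imread("pics/scene2.png")[150:300,110:310];b=cv2.imread("pics/top2.png")[110:260,260:460]
cv2.imwrite("pics/g2.png",cv2.resize(np.hstack([a,b]),None,fx=2,fy=2,interpolation=cv2.INTER_CUBIC))
E
```

```text
clock: 5.5
tcp_pos: [0.5564, -0.227, 0.0311]
eef_rot: [-1.091, 1.201, -0.759]
contact_force: [-0.1, -1.7, 4.6]
grip_width: 0.0106
5.5 tcp [ 0.5564 -0.227   0.0311] q [ 0.2931  0.8415  0.3025  1.6331 -0.5562  1.027   1.1504] F [-0.1493 -1.7364  4.5522] w 0.010577534353898308
grasp [ 0.558  -0.2333  0.049 ] d [-0.084   0.3292 -0.9405] jaw [0.9687 0.2483 0.0004]
```

View pics/g2.png

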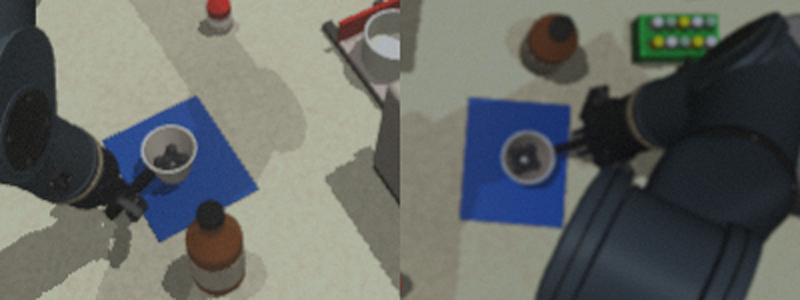

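```bash
python3 -m crank '4 -1.7 -4.7 0 0 0 0;4 -5 -14 0 0 0 0;4 -10 -28 0 0 0 0;4 -17 -47 0 0 0 0;4 -24 -66 0 0 0 0;4 -32 -88 0 0 0 0;4 -38 -105 0 0 0 0;4 -41 -113 0 0 0 0' ; python3 - <<'E'
from h import *
pr()
for n in("scene","top"): save(robot.read_camera(n),n+"3.png")
a=cv2.imread("pics/scene3.png")[130:280,110:310];b=cv2.imread("pics/top3.png")[110:260,260:460]
cv2.imwrite("pics/g3.png",cv2.resize(np.hstack([a,b]),None,fx=2,fy=2,interpolation=cv2.INTER_CUBIC))
E
```

```text
clock: 6.6
tcp_pos: [0.5566, -0.227, 0.1526]
eef_rot: [-1.091, 1.199, -0.76]
contact_force: [0.3, -0.4, -3.2]
grip_width: 0.0104
6.6 tcp [ 0.5566 -0.227   0.1526] q [ 0.2633  0.7017  0.3559  1.5481 -0.4903  1.2357  1.0576] F [ 0.3199 -0.3833 -3.2076] w 0.010350789792813054
grasp [ 0.5582 -0.2332  0.1705] d [-0.0829  0.3287 -0.9408] jaw [0.9687 0.2484 0.0014]
```

View pics/g3.png

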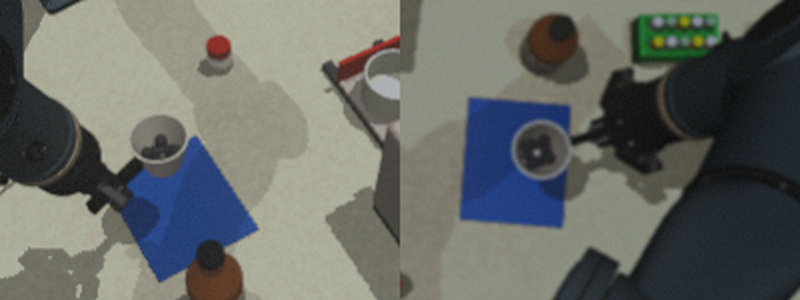

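```bash
python3 - <<'E'
from h import *
T=robot.read_camera("top")
print("mill origin",onz(T,(208.7,131.9),0), "front top edge L/R", onz(T,(160+0,115+0),.2),onz(T,(160+405/5,115+38/5),.2))
print("lower visible front", onz(T,(160+430/5,115+108/5),0))
jar=np.array([.584,.2,0])
h=H0
def lipplan(th,lipz,back,a0=20):
    t=np.radians(th); lip=jar-back*h+np.array([0,0,lipz])
    x,z=.117,.011
    g=lip-(h*(x*np.cos(t)+z*np.sin(t))+np.array([0,0,1])*(-x*np.sin(t)+z*np.cos(t)))
    a=a0-th; print(th,"grip",g);grip_to(g,a)
lipplan(0,.18,.03);lipplan(45,.13,.02)
E
```

```text
mill origin [0.7181 0.1718 0.    ] front top edge L/R [0.7202 0.2656 0.2   ] [0.6952 0.064  0.2   ]
lower visible front [0.7009 0.0613 0.    ]
0 grip [0.6205 0.0576 0.169 ]
shift mm [-250.1   90.3  132.8] turn [-0.     0.001  0.002]
45 grip [0.6114 0.0929 0.205 ]
shift mm [-283.2   63.4  132.9] turn [-0.     0.001 -0.783]
```

```bash
python3 -m crank '4 -5 2 3 0 0 0;4 -17 6 9 0 0 0;4 -35 13 19 0 0 0;4 -53 19 28 0 0 0;4 -71 26 38 0 0 0;4 -89 32 47 0 0 0;4 -107 39 57 0 0 0;4 -125 45 66 0 0 0' ; python3 -m crank '4 -18 6 10 0 0 0;4 -36 13 19 0 0 0;4 -54 19 29 0 0 0;4 -72 26 38 0 0 0;4 -90 32 48 0 0 0;4 -108 39 57 0 0 0;4 -120 43 64 0 0 0;4 -125 45 66 0 0 0' ; python3 - <<'E'
from h import *
pr()
jar=np.array([.584,.2,0])
def lipplan(th,lipz,back,a0=20):
    t=np.radians(th); lip=jar-back*H0+np.array([0,0,lipz])
    x,z=.117,.011
    g=lip-(H0*(x*np.cos(t)+z*np.sin(t))+np.array([0,0,1])*(-x*np.sin(t)+z*np.cos(t)))
    a=a0-th; print(th,"grip",g);grip_to(g,a)
lipplan(22,.16,.025);lipplan(45,.14,.02)
for n in("scene","top"): save(robot.read_camera(n),n+"4.png")
a=cv2.imread("pics/scene4.png")[80:280,180:440];b=cv2.imread("pics/top4.png")[60:260,150:410]
cv2.imwrite("pics/g4.png",cv2.resize(np.hstack([a,b]),None,fx=1.5,fy=1.5,interpolation=cv2.INTER_CUBIC))
E
```

```text
clock: 7.75
tcp_pos: [0.5875, -0.0801, 0.1511]
eef_rot: [-1.091, 1.201, -0.758]
contact_force: [0.6, 0.4, -4.3]
grip_width: 0.0104
clock: 8.75
tcp_pos: [0.6183, 0.0646, 0.1513]
eef_rot: [-1.091, 1.2, -0.758]
contact_force: [-0.9, 0.2, -2.3]
grip_width: 0.0105
8.75 tcp [0.6183 0.0646 0.1513] q [-0.1713  0.6566  0.3096  1.6344 -0.5903  1.0811  0.6782] F [-0.8503  0.2468 -2.2656] w 0.010504880327439212
grasp [0.6199 0.0583 0.1691] d [-0.0848  0.3294 -0.9404] jaw [0.9684 0.2494 0.0001]
22 grip [0.6181 0.0667 0.1936]
shift mm [ -9.3 -21.5   0.4] turn [ 0.     0.002 -0.382]
45 grip [0.6114 0.0929 0.215 ]
shift mm [-35.7 -36.5   0.4] turn [-0.     0.002 -0.783]
```

View pics/g4.png

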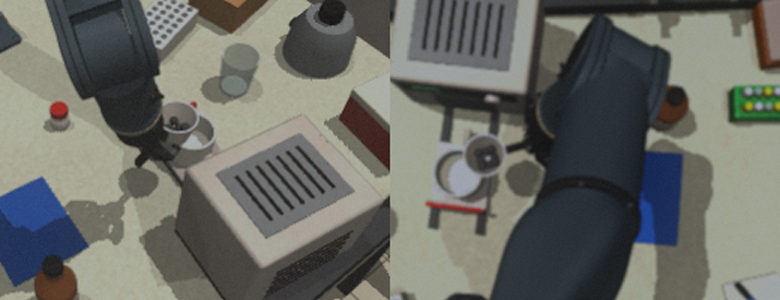

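```bash
python3 -m crank '4 -1 -4 0 0 0 -0.07;4 -3 -10 0 0 0 -0.17;4 -5 -16 0 0 0 -0.28;4 -9 -21 0 0 0 -0.38;4 -14 -26 0 0 0 -0.49;4 -21 -31 0 0 0 -0.6;4 -29 -34 0 0 0 -0.7;4 -36 -36 0 0 0 -0.78' ; cat >> h.py <<'E'
jar=np.array([.584,.2,0])
def lipplan(th,lipz,back,a0=20):
    t=np.radians(th); lip=jar-back*H0+np.array([0,0,lipz])
    x,z=.117,.011
    g=lip-(H0*(x*np.cos(t)+z*np.sin(t))+np.array([0,0,1])*(-x*np.sin(t)+z*np.cos(t)))
    a=a0-th; print(th,"grip",g);grip_to(g,a)
def shots(k,bs=(180,80),bt=(150,60)):
    for n in("scene","top"): save(robot.read_camera(n),n+k+".png")
    a=cv2.imread("pics/scene%s.png"%k)[bs[1]:bs[1]+200,bs[0]:bs[0]+260];b=cv2.imread("pics/top%s.png"%k)[bt[1]:bt[1]+200,bt[0]:bt[0]+260]
    cv2.imwrite("pics/g%s.png"%k,cv2.resize(np.hstack([a,b]),None,fx=1.5,fy=1.5,interpolation=cv2.INTER_CUBIC))
E
python3 - <<'E'
from h import *
pr()
lipplan(45,.115,.018);lipplan(55,.105,.015);lipplan(65,.1,.015);lipplan(75,.1,.015)
shots("5")
E
```

```text
clock: 9.85
tcp_pos: [0.6125, 0.0846, 0.1978]
eef_rot: [-1.579, 0.748, -1.344]
contact_force: [-0.3, -0.2, -3.5]
grip_width: 0.011
9.85 tcp [0.6125 0.0846 0.1978] q [-0.9082  0.6809  0.7784  1.6954 -0.0282  0.9245  0.0135] F [-0.3398 -0.1894 -3.5308] w 0.01103663814010661
grasp [0.6105 0.0924 0.215 ] d [ 0.1047 -0.4085 -0.9068] jaw [0.9688 0.248  0.0002]
45 grip [0.6109 0.0949 0.19  ]
shift mm [-12.7  21.7   1. ] turn [-0.    -0.    -0.001]
55 grip [0.6066 0.1117 0.1945]
shift mm [-23.2  10.    1. ] turn [-0.    -0.    -0.176]
65 grip [0.6025 0.1279 0.2014]
shift mm [-32.3  -4.2   1. ] turn [-0.   -0.   -0.35]
75 grip [0.5979 0.1458 0.2102]
shift mm [-42.3 -21.3   1. ] turn [-0.    -0.    -0.525]
```

View pics/g5.png

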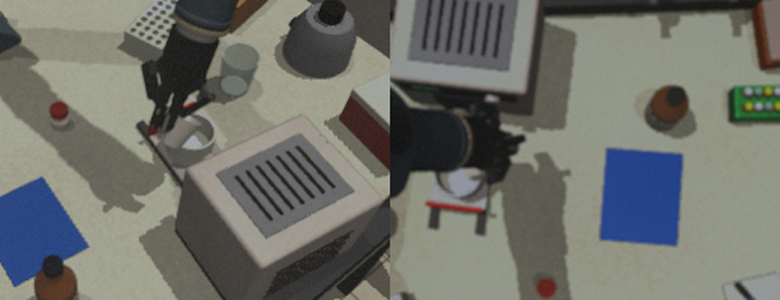

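```bash
python3 - <<'E'
import cv2
a=cv2.imread("pics/scene5.png")[110:200,260:360];cv2.imwrite("pics/z5.png",cv2.convertScaleAbs(cv2.resize(a,None,fx=6,fy=6,interpolation=cv2.INTER_CUBIC),alpha=1.5))
E
```

```text
(no output)
```

View pics/z5.png

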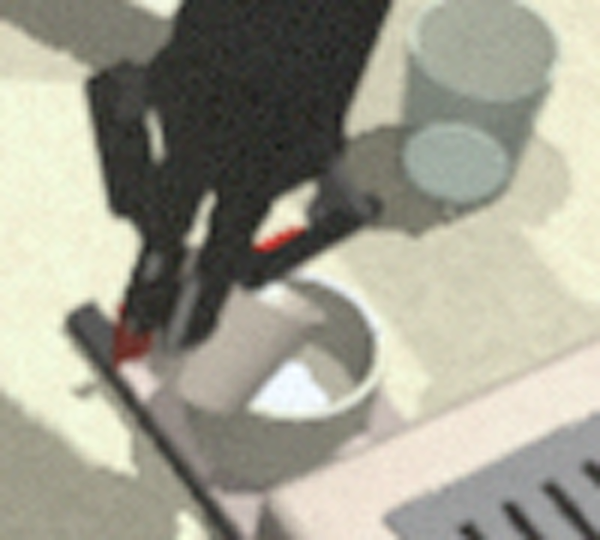

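```bash
cat >> h.py <<'E'
def cupov(k,slip=0,box=(260,110,100,90),cam="scene"):
    p=robot.read_camera(cam);s=robot.state();Rm=R.from_rotvec(s["eef_rot"]).as_matrix();g=s["tcp_pos"]-.019*Rm[:,1]
    # cup axes: rotate tool by 20deg+slip about jaw axis: at a=20 cup upright
    R0=Rt(20); C=np.c_[H0/np.linalg.norm(H0),np.cross([0,0,1],H0/np.linalg.norm(H0)),[0,0,1]]
    Cw=Rm@R0.T@C; Cw=R.from_rotvec(-Rm[:,2]*np.radians(slip)).as_matrix()@Cw
    def W(L): return [g+Cw@(np.array(q)-[-.08,0,.045]) for q in L]
    L=[(W(circ((0,0,.056),.037)),(0,255,0)),(W(circ((0,0,0),.023)),(0,255,255)),(circ((jar[0],jar[1],.076),.046),(255,255,0))]
    print("tilt deg",np.degrees(np.arccos(Cw[2,2])),"lip",W([(.037,0,.056)])[0])
    cv2.imwrite("pics/"+k,overlay(p,L,box,6,0))
E
python3 -c "
from h import *
cupov('o5.png')"
```

```text
tilt deg 44.76060357040587 lip [0.5875 0.1813 0.1394]
```

View pics/o5.png

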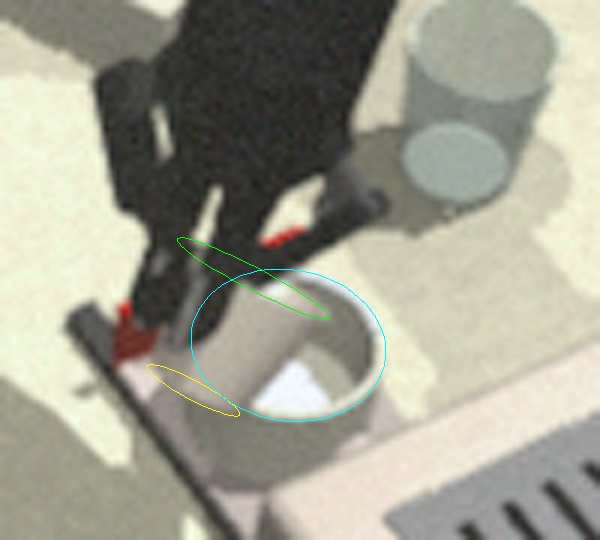

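```bash
python3 -m crank '4 -5 6 0.5 0 0 -0.02;4 -11 11 1 0 0 -0.06;4 -17 12 1 0 0 -0.12;4 -23 10 1 0 0 -0.176;4 -26 5 1 0 0 -0.235;4 -29 1 1 0 0 -0.29;4 -32 -4 1 0 0 -0.35;4 -32 -4 1 0 0 -0.35' ; python3 - <<'E'
from h import *
pr();cupov('o6.png')
lipplan(75,.1,.015);lipplan(85,.1,.015);lipplan(95,.1,.015);lipplan(108,.1,.015)
E
```

```text
clock: 11.0
tcp_pos: [0.6059, 0.1162, 0.1864]
eef_rot: [-1.768, 0.482, -1.587]
contact_force: [0.1, -0.4, -3.2]
grip_width: 0.0104
11.0 tcp [0.6059 0.1162 0.1864] q [-1.1516  0.9039  0.9383  1.6855  0.1073  0.955  -0.2135] F [ 0.1004 -0.4262 -3.1859] w 0.010375655813355632
grasp [0.6025 0.1292 0.1998] d [ 0.1764 -0.6842 -0.7076] jaw [ 0.9679  0.2512 -0.0016]
tilt deg 64.91550410175451 lip [0.5877 0.1856 0.0993]
75 grip [0.5979 0.1458 0.2102]
shift mm [ -3.  -20.2  -0.2] turn [-0.001  0.002 -0.176]
85 grip [0.593  0.165  0.2156]
shift mm [ -9.9 -38.8  -0.2] turn [-0.001  0.002 -0.351]
95 grip [0.5879 0.1847 0.2175]
shift mm [-20.  -56.   -0.2] turn [-0.001  0.002 -0.525]
108 grip [0.5813 0.2104 0.2147]
shift mm [-37.3 -75.2  -0.1] turn [-0.001  0.001 -0.752]
```

View pics/o6.png

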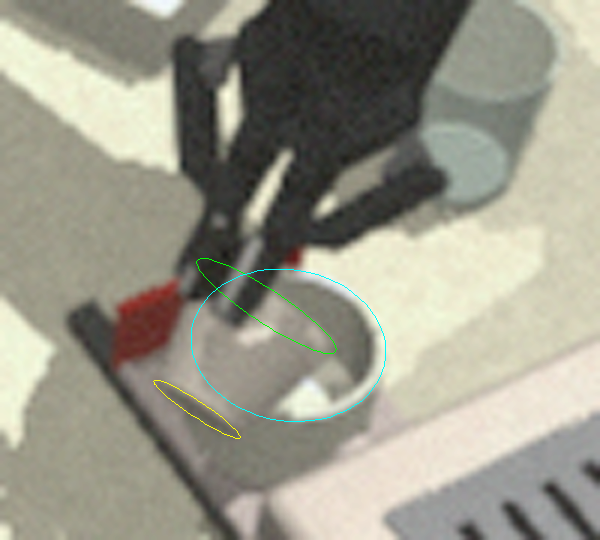

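```bash
python3 -m crank '4 -0.5 -6 0 0 0 -0.05;4 -1.5 -13 0 0 0 -0.11;4 -3 -20 0 0 0 -0.176;4 -4.5 -25 0 0 0 -0.22;4 -6 -30 0 0 0 -0.265;4 -8 -34 0 0 0 -0.31;4 -10 -39 0 0 0 -0.35;4 -10 -39 0 0 0 -0.35' ; python3 - <<'E'
from h import *
pr();cupov('o7.png')
lipplan(95,.1,.015);lipplan(108,.1,.015)
E
```

```text
clock: 12.05
tcp_pos: [0.5974, 0.1488, 0.2075]
eef_rot: [-1.929, 0.178, -1.822]
contact_force: [-0.2, -0.4, -1.7]
grip_width: 0.0106
12.05 tcp [0.5974 0.1488 0.2075] q [-1.2951  1.128   1.0476  1.6104  0.2123  1.1003 -0.3483] F [-0.2406 -0.438  -1.7016] w 0.01057463432975128
grasp [0.5931 0.1655 0.2155] d [ 0.2259 -0.8777 -0.4226] jaw [ 0.9683  0.2497 -0.001 ]
tilt deg 84.95955153443934 lip [0.5879 0.1853 0.1006]
95 grip [0.5879 0.1847 0.2175]
shift mm [ -4.2 -19.6  -0.2] turn [-0.001  0.    -0.175]
108 grip [0.5813 0.2104 0.2147]
shift mm [-13.9 -43.6  -0.2] turn [-0.001  0.    -0.402]
```

View pics/o7.png

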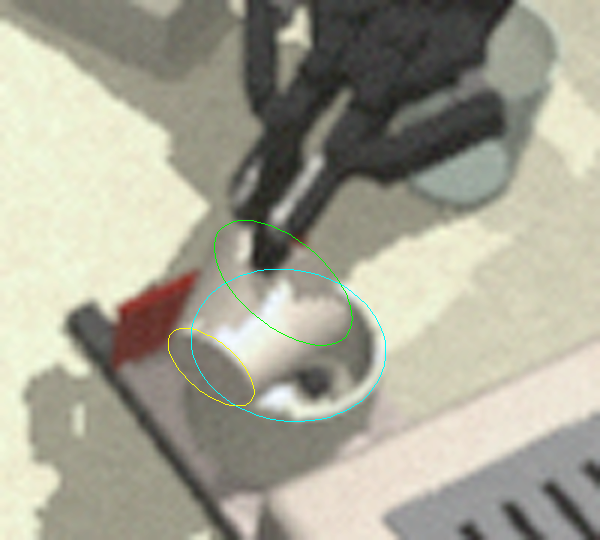

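Balls are falling into the jar (dark ball near 315,380 in the crop; weight has dropped). Continue to 108° slowly.

```bash
python3 -m crank '4 -1.5 -8 0 0 0 -0.07;4 -3 -14 0 0 0 -0.125;4 -4 -20 0 0 0 -0.175;4 -6 -26 0 0 0 -0.23;4 -8 -32 0 0 0 -0.29;4 -11 -38 0 0 0 -0.35;4 -14 -44 0 0 0 -0.4;4 -14 -44 0 0 0 -0.4' ; python3 -m crank '4 0 0 0 0 0 0;4 0 0 0 0 0 0;4 0 0 0 0 0 0;4 0 0 0 0 0 0'; python3 - <<'E'
from h import *
pr();cupov('o8.png')
lipplan(95,.1,.015);
E
```

```text
clock: 13.1
tcp_pos: [0.5861, 0.1928, 0.2133]
eef_rot: [-2.077, -0.225, -2.065]
contact_force: [0.2, 0.1, -0.7]
grip_width: 0.0103
clock: 13.6
tcp_pos: [0.5861, 0.1921, 0.2144]
eef_rot: [-2.076, -0.221, -2.066]
contact_force: [0.1, 0.1, -1.7]
grip_width: 0.0102
13.6 tcp [0.5861 0.1921 0.2144] q [-1.3714  1.4021  1.1142  1.5028  0.3104  1.2882 -0.4435] F [ 0.0928  0.0986 -1.6738] w 0.01015318868990669
grasp [0.5814 0.2105 0.2152] d [ 0.248  -0.968  -0.0383] jaw [0.9687 0.2481 0.0003]
tilt deg 107.80866710741539 lip [0.5877 0.1861 0.1003]
95 grip [0.5879 0.1847 0.2175]
shift mm [-0.8 26.1 -0.1] turn [-0.    -0.     0.224]
```

View pics/o8.png

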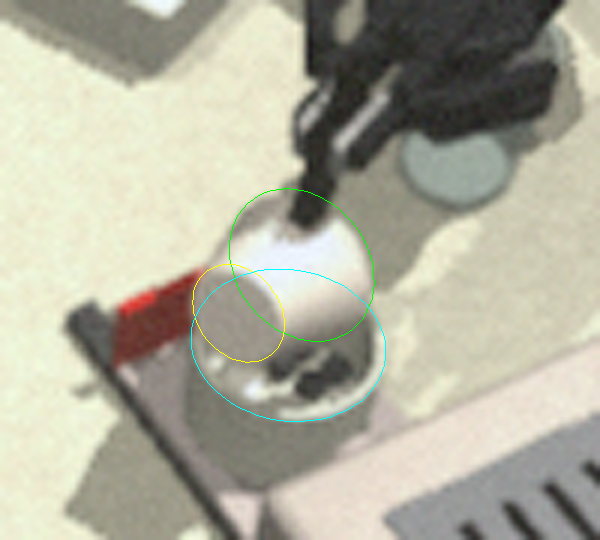

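```bash
python3 - <<'E'
from h import *
for t,z,b in((100,.11,.017),(90,.12,.02),(80,.13,.022),(70,.14,.024),(60,.15,.026),(50,.16,.028),(40,.165,.03)): lipplan(t,z,b)
E
```

```text
100 grip [0.5859 0.1927 0.2271]
shift mm [10.2 17.7 -0.1] turn [-0.    -0.     0.136]
90 grip [0.5917 0.17   0.237 ]
shift mm [17.7 40.1 -0.1] turn [-0.    -0.     0.311]
80 grip [0.5972 0.1485 0.2433]
shift mm [21.8 60.7 -0.1] turn [-0.    -0.     0.485]
70 grip [0.6024 0.128  0.2462]
shift mm [22.7 80.  -0.1] turn [-0.   -0.    0.66]
60 grip [0.6073 0.1089 0.2458]
shift mm [20.7 97.4 -0.1] turn [-0.    -0.     0.834]
50 grip [0.6117 0.0918 0.2426]
shift mm [ 16.1 112.5  -0.2] turn [-0.    -0.     1.009]
40 grip [0.6154 0.0772 0.2318]
shift mm [  4.4 125.   -0.2] turn [-0.     0.     1.183]
```

```bash
python3 -m crank '4 10 18 0 0 0 0.136;4 18 40 0 0 0 0.31;4 22 61 0 0 0 0.485;4 23 80 0 0 0 0.66;4 21 97 0 0 0 0.834;4 16 112 0 0 0 1.009;4 4 125 0 0 0 1.18;4 4 125 0 0 0 1.18' ; python3 - <<'E'
from h import *
pr()
grip_to((.62,.0,.22),10);grip_to((.59,-.10,.17),20);grip_to((.558,-.2333,.12),20)
E
```

```text
clock: 14.65
tcp_pos: [0.6173, 0.0628, 0.2162]
eef_rot: [-1.526, 0.813, -1.294]
contact_force: [-0.5, 0.3, -2.2]
grip_width: 0.0105
14.65 tcp [0.6173 0.0628 0.2162] q [-0.8217  0.6293  0.754   1.6724 -0.0776  0.9568  0.1047] F [-0.4583  0.2857 -2.2452] w 0.010456396058471311
grasp [0.6157 0.0691 0.2341] d [ 0.0844 -0.3344 -0.9386] jaw [0.9716 0.2366 0.0031]
shift mm [ 49.6  34.1 -12.3] turn [-0.002 -0.012  0.527]
shift mm [114.3 110.  -65.3] turn [-0.003 -0.012  0.701]
shift mm [ 211.5  198.9 -128.1] turn [-0.003 -0.012  0.701]
```

```bash
python3 -m crank '4 12 6 -3 0 0 0.13;4 25 14 -6 0 0 0.27;4 38 24 -9 0 0 0.4;4 50 34 -12 0 -0.01 0.527;4 66 50 -24 0 -0.01 0.6;4 82 68 -38 0 -0.01 0.66;4 98 88 -52 0 -0.012 0.7;4 114 108 -65 0 -0.012 0.7' ; python3 - <<'E'
from h import *
pr()
grip_to((.558,-.2333,.12),20)
shots("9")
T=robot.read_camera("top");S=robot.read_camera("scene")
L=[(circ((jar[0],jar[1],.076),.046),(0,255,0)),(circ((jar[0],jar[1],.076),.041),(0,255,255))]
cv2.imwrite("pics/j9.png",np.hstack([overlay(T,[],(160,140,70,70),5,0),overlay(S,[],(270,130,70,70),5,0)]))
for p in(T,S): print([ (np.round(d["at"]),round(d["conf"],2)) for d in robot.find_in(p,"ball0_center")])
E
```

```text
clock: 15.65
tcp_pos: [0.5889, -0.0866, 0.1501]
eef_rot: [-1.099, 1.196, -0.749]
contact_force: [0.3, -0.7, -2.2]
grip_width: 0.0104
15.65 tcp [ 0.5889 -0.0866  0.1501] q [ 0.0369  0.6695  0.3584  1.6269 -0.5512  1.1573  0.904 ] F [ 0.3356 -0.7028 -2.1638] w 0.01039965581016343
grasp [ 0.5906 -0.0928  0.168 ] d [-0.0909  0.3273 -0.9405] jaw [ 0.9659  0.259  -0.0032]
shift mm [136.    2.1 -67.6] turn [0.007 0.01  0.002]
[]
[(array([197., 236.]), 0.51), (array([300., 170.]), 0.35), (array([341., 124.]), 0.32)]
```

View pics/j9.png

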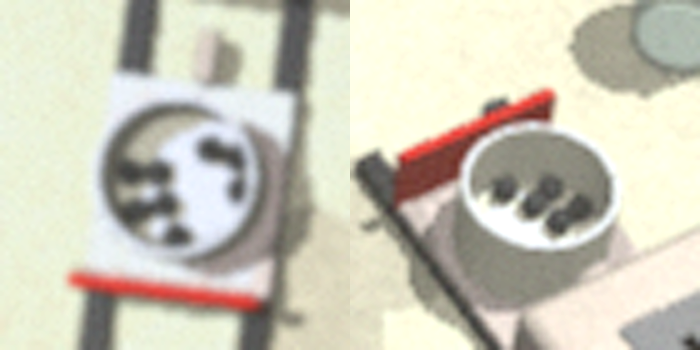

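View pics/g9.png

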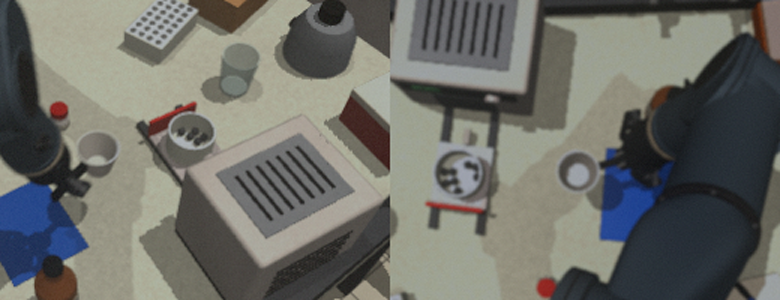

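```bash
python3 -m crank '4 15 0 -7 0.003 0.004 0;4 35 0 -17 0.007 0.01 0;4 55 0 -27 0.007 0.01 0;4 75 0 -37 0.007 0.01 0;4 95 1 -47 0.007 0.01 0;4 115 2 -57 0.007 0.01 0;4 130 2 -65 0.007 0.01 0;4 136 2 -67 0.007 0.01 0' ; python3 - <<'E'
from h import *
pr()
grip_to((.557,-.228,.049),20)
E
```

```text
clock: 16.95
tcp_pos: [0.5579, -0.2265, 0.103]
eef_rot: [-1.089, 1.2, -0.76]
contact_force: [0.0, 0.3, -0.6]
grip_width: 0.0106
16.95 tcp [ 0.5579 -0.2265  0.103 ] q [ 0.2606  0.7597  0.3603  1.5896 -0.5337  1.1542  1.1097] F [ 0.0444  0.2601 -0.6231] w 0.01059646228422927
grasp [ 0.5594 -0.2327  0.1209] d [-0.0817  0.3301 -0.9404] jaw [0.969  0.247  0.0025]
shift mm [19.5 69.4 -1.4] turn [-0.003 -0.     0.002]
```

Descend to ~5 mm above first.

```bash
python3 -m crank '4 4 12 0 0 0 0;4 8 26 -1 0 0 0;4 12 40 -1 0 0 0;4 15 53 -1 0 0 0;4 17 61 -1 0 0 0;4 18 64 -1 0 0 0;4 18 64 -1 0 0 0' ; python3 - <<'E'
from h import *
pr()
grip_to((.557,-.228,.049),20)
cupov('o10.png',0,(160,190,100,90))
E
```

```text
clock: 17.82
tcp_pos: [0.5565, -0.2207, 0.0371]
eef_rot: [-1.089, 1.199, -0.759]
contact_force: [-0.5, -0.5, -1.3]
grip_width: 0.0103
17.825 tcp [ 0.5565 -0.2207  0.0371] q [ 0.2713  0.8332  0.3269  1.6421 -0.5753  1.0352  1.1609] F [-0.5081 -0.5498 -1.3138] w 0.010322862156413119
grasp [ 0.558  -0.2269  0.055 ] d [-0.0816  0.3301 -0.9404] jaw [0.9687 0.2483 0.0031]
shift mm [ 2.7  5.4 -1.3] turn [-0.003  0.001  0.002]
tilt deg 0.24154710632858895 lip [ 0.529  -0.1137  0.066 ]
```

View pics/o10.png

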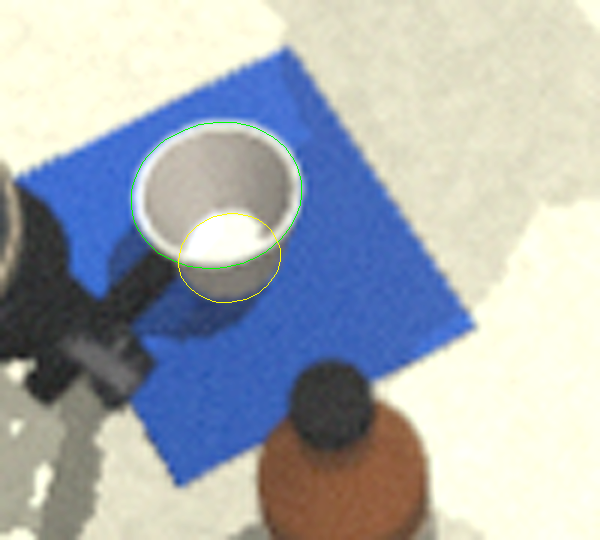

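```bash
python3 -m crank '4 0.3 1 0 0 0 0;4 0.7 2 0 0 0 0;4 1 3 0 0 0 0;4 1.4 4 0 0 0 0;4 1.4 4 0 0 0 0'; python3 -m crank '4 0.2 0.5 0 0 0 0;4 0.4 1 0 0 0 0;4 0.4 1 0 0 0 0'; python3 -c "
from h import *
pr()"
```

```text
clock: 18.5
tcp_pos: [0.5564, -0.2205, 0.0328]
eef_rot: [-1.089, 1.199, -0.759]
contact_force: [0.6, -0.2, -2.2]
grip_width: 0.0103
clock: 18.88
tcp_pos: [0.5564, -0.2206, 0.0318]
eef_rot: [-1.089, 1.199, -0.759]
contact_force: [0.1, 0.2, -1.8]
grip_width: 0.0104
18.875 tcp [ 0.5564 -0.2206  0.0318] q [ 0.2729  0.84    0.324   1.6447 -0.5787  1.0265  1.165 ] F [ 0.0846  0.2109 -1.8297] w 0.010364512053191336
grasp [ 0.558  -0.2269  0.0496] d [-0.0816  0.3302 -0.9404] jaw [0.9687 0.2482 0.0031]
```

```bash
python3 -m crank '4 0.2 0.5 0 0 0 0;4 0.2 0.5 0 0 0 0;4 0.4 1 0 0 0 0;4 0.4 1 0 0 0 0'; python3 -m crank '4 0.2 0.5 0 0 0 0;4 0.2 0.5 0 0 0 0'; python3 -c "
from h import *
pr()"
```

```text
clock: 19.38
tcp_pos: [0.5566, -0.2208, 0.0311]
eef_rot: [-1.089, 1.198, -0.76]
contact_force: [-0.1, -1.1, 5.0]
grip_width: 0.0101
clock: 19.62
tcp_pos: [0.5566, -0.221, 0.0309]
eef_rot: [-1.088, 1.198, -0.76]
contact_force: [-0.5, -2.5, 8.3]
grip_width: 0.0104
19.625 tcp [ 0.5566 -0.221   0.0309] q [ 0.2736  0.8412  0.3236  1.6447 -0.5796  1.0247  1.1663] F [-0.4711 -2.4543  8.3068] w 0.010427667390710625
grasp [ 0.5582 -0.2273  0.0487] d [-0.0808  0.33   -0.9405] jaw [0.9687 0.2481 0.0038]
```

```bash
python3 -m crank '4 -0.2 -0.6 0 0 0 0;11 -0.2 -0.6 0 0 0 0;13 -0.2 -0.6 0 0 0 0;20 -0.2 -0.6 0 0 0 0;35 -0.2 -0.6 0 0 0 0;45 -0.2 -0.6 0 0 0 0;45 -0.2 -0.6 0 0 0 0' 20; python3 - <<'E'
from h import *
pr()
shots("11",(100,120),(240,80))
E
```

```text
clock: 20.5
tcp_pos: [0.5565, -0.2206, 0.0308]
eef_rot: [-1.089, 1.199, -0.759]
contact_force: [-0.5, -0.4, -1.0]
grip_width: 0.0451
20.5 tcp [ 0.5565 -0.2206  0.0308] q [ 0.2732  0.8413  0.3234  1.645  -0.5792  1.025   1.1658] F [-0.4541 -0.3543 -0.9952] w 0.04508507207520743
grasp [ 0.558  -0.2269  0.0487] d [-0.0816  0.3302 -0.9404] jaw [0.9687 0.2483 0.0031]
```

View pics/g11.png

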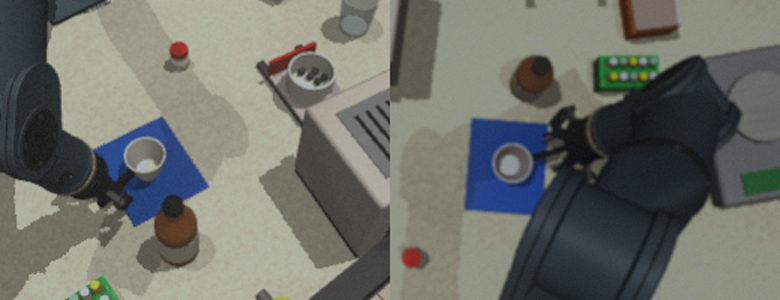

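```bash
python3 -m crank '45 -3 -10 0 0 0 0;45 -7 -25 0 0 0 0;45 -14 -50 0 0 0 0;45 -24 -85 0 0 0 0;45 -36 -130 0 0 0 0;45 -50 -180 0 0 0 0;45 -60 -210 0 0 0 0'; python3 - <<'E'
from h import *
pr()
M=np.array([.99,-.14,0])
# push: tool down; jaw axis along plate width (y of mill) 
rel((.45,.0,.25),Rt(0,M)); rel((.45,.0,.25),Rt(0,-M));rel((.45,.0,.25),Rt(0))
shots("12",(100,120),(240,80))
T=robot.read_camera("top");S=robot.read_camera("scene")
for t in("cup","mat","cup_mid"):
  r=[ray(p,robot.spot_point(p,t)[0]["at"]) for p in(T,S)];print(t,*tri(r))
E
```

```text
clock: 21.48
tcp_pos: [0.5597, -0.2363, 0.2527]
eef_rot: [-1.089, 1.196, -0.763]
contact_force: [0.3, -0.2, 0.2]
grip_width: 0.0449
21.475 tcp [ 0.5597 -0.2363  0.2527] q [ 0.2489  0.6267  0.4127  1.4106 -0.4644  1.4404  1.0027] F [ 0.2946 -0.2155  0.1725] w 0.04494258648070965
grasp [ 0.5612 -0.2425  0.2706] d [-0.0783  0.3281 -0.9414] jaw [0.9688 0.2477 0.0057]
shift mm [-240.3   88.7  -47.7] turn [ 0.333  1.94  -0.231]
shift mm [-240.3   88.7  -47.7] turn [-0.208 -1.167 -0.3  ]
shift mm [-240.3   88.7  -47.7] turn [-0.006  0.001 -0.344]
cup [ 0.5389 -0.1477  0.0129] [np.float64(0.001214743826991524), np.float64(0.0012147438269915374)]
mat [ 0.5422 -0.1421 -0.0063] [np.float64(0.005190764606046397), np.float64(0.0051907646060463915)]Traceback (most recent call last):
  File "<stdin>", line 9, in <module>
IndexError: list index out of range
```

View pics/g12.png

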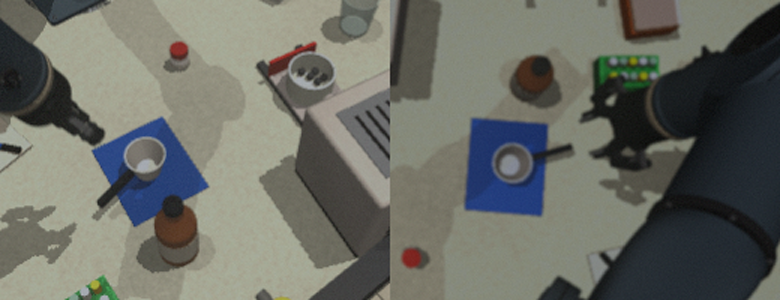

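```bash
python3 -m crank '40 -25 8 -5 -0.02 -0.13 -0.03;20 -55 18 -11 -0.05 -0.28 -0.07;0 -90 30 -18 -0.08 -0.43 -0.11;0 -125 44 -25 -0.1 -0.58 -0.15;0 -160 58 -32 -0.13 -0.73 -0.19;0 -195 72 -39 -0.16 -0.88 -0.23;0 -225 83 -45 -0.19 -1.03 -0.27;0 -240 89 -48 -0.208 -1.167 -0.3'; python3 - <<'E'
from h import *
pr()
M=np.array([.99,-.14,0]);N=np.array([.14,.99,0])
t=np.array([.5185,.2115,0])
print(t)
rel(t-.06*M+[0,0,.15],Rt(0,-M))
E
```

```text
clock: 22.92
tcp_pos: [0.4485, 0.0027, 0.2462]
eef_rot: [-1.567, 0.106, -0.101]
contact_force: [0.5, -0.8, 0.3]
grip_width: 0.0003
22.925 tcp [0.4485 0.0027 0.2462] q [-0.2405  0.2285  0.1641  1.9822 -0.0481  0.9372  1.3867] F [ 0.4957 -0.7615  0.3381] w 0.0002601153255707463
grasp [0.4485 0.0027 0.2652] d [-0.003   0.0015 -1.    ] jaw [0.1317 0.9913 0.0011]
[0.5185 0.2115 0.    ]
shift mm [-17.8  96.5 216.6] turn [-0.001  0.008 -0.003]
```

```bash
python3 -m crank '0 -3 10 25 0 0 0;0 -7 22 55 0 0 0;0 -11 36 90 0 0.008 0;0 -14 50 125 0 0.008 0;0 -16 65 160 0 0.008 0;0 -17 80 195 0 0.008 0;0 -18 92 212 0 0.008 0;0 -18 97 217 0 0.008 0'; python3 - <<'E'
from h import *
pr()
M=np.array([.99,-.14,0])
t=np.array([.5185,.2115,0])
rel(t-.03*M+[0,0,.03],Rt(0,-M))
S=robot.read_camera("scene");T=robot.read_camera("top")
d=[robot.spot_point(p,"tab") for p in(S,T)];print(d)
cv2.imwrite("pics/p13.png",np.hstack([overlay(T,[],(150,130,90,90),4,0),overlay(S,[],(250,110,90,90),4,0)]))
E
```

```text
clock: 23.92
tcp_pos: [0.4611, 0.2184, 0.1489]
eef_rot: [-1.567, 0.119, -0.112]
contact_force: [-0.5, -0.7, 0.1]
grip_width: 0.0002
23.925 tcp [0.4611 0.2184 0.1489] q [-0.5892  0.435   0.0809  1.9737 -0.0551  0.7383  0.9492] F [-0.4596 -0.6834  0.0596] w 0.0001756151181373207
grasp [0.4612 0.2184 0.1679] d [-0.0044  0.0009 -1.    ] jaw [0.1461 0.9893 0.0003]
shift mm [ 28.3 118.8   1.4] turn [-0.    -0.006 -0.005]
[[{'at': [296.3, 156.3], 'conf': 0.71}], [{'at': [193.8, 198.0], 'conf': 0.75}]]
```

View pics/p13.png

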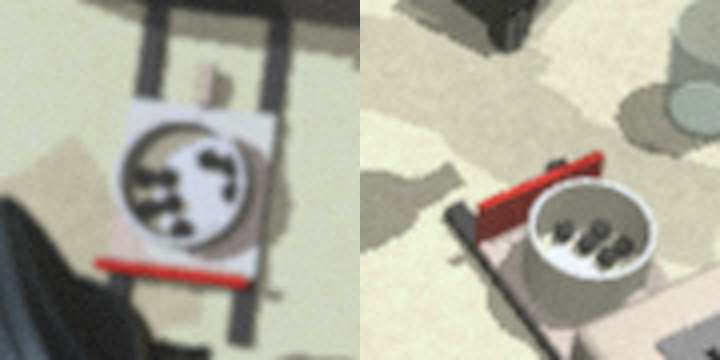

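```bash
python3 -m crank '0 0 15 0 0 0 0;0 0 35 0 0 0 0;0 2 60 0 0 0 0;0 5 85 0 0 0 0;0 8 105 0 0 0 0;0 10 119 1 0 0 0;0 15 119 1 0 0 0;0 15 119 1 0 0 0'; python3 - <<'E'
from h import *
pr()
M=np.array([.99,-.14,0])
t=np.array([.5185,.2115,0])
rel(t-.03*M+[0,0,.03],Rt(0,-M))
E
```

```text
clock: 25.12
tcp_pos: [0.4771, 0.2171, 0.0316]
eef_rot: [-1.565, 0.118, -0.115]
contact_force: [-0.2, -0.9, 0.8]
grip_width: 0.0002
25.125 tcp [0.4771 0.2171 0.0316] q [-0.5482  0.6306  0.0506  2.0449 -0.0726  0.4681  0.98  ] F [-0.1999 -0.8742  0.7665] w 0.0002395487148191952
grasp [0.4772 0.2171 0.0506] d [-0.0017  0.0024 -1.    ] jaw [0.1478 0.989  0.0021]
shift mm [11.7  1.5  0.3] turn [-0.002 -0.008 -0.002]
```

```bash
python3 -m crank '0 3 1 0 0 0 0;0 6 1 0 0 0 0;0 9 1 0 0 0 0;0 12 1 0 0 0 0;0 15 1 0 0 0 0;0 18 1 0 0 0 0;0 20 1 0 0 0 0;0 22 1 0 0 0 0';python3 -m crank '0 2 0 0 0 0 0;0 4 0 0 0 0 0;0 6 0 0 0 0 0;0 8 0 0 0 0 0;0 10 0 0 0 0 0;0 12 0 0 0 0 0'; python3 - <<'E'
from h import *
pr()
S=robot.read_camera("scene");T=robot.read_camera("top")
cv2.imwrite("pics/p14.png",np.hstack([overlay(T,[],(150,130,90,90),4,0),overlay(S,[],(250,110,90,90),4,0)]))
E
```

```text
clock: 26.12
tcp_pos: [0.498, 0.214, 0.0297]
eef_rot: [-1.566, 0.118, -0.113]
contact_force: [-0.0, -0.6, 0.1]
grip_width: -0.0001
clock: 26.88
tcp_pos: [0.5095, 0.2123, 0.0297]
eef_rot: [-1.566, 0.119, -0.113]
contact_force: [-2.8, -0.3, 1.1]
grip_width: -0.0001
26.875 tcp [0.5095 0.2123 0.0297] q [-0.5087  0.6589  0.0477  1.9722 -0.0661  0.5144  1.01  ] F [-2.8481 -0.2809  1.1145] w -0.00010338329450827077
grasp [0.5096 0.2122 0.0487] d [-0.0037  0.0018 -1.    ] jaw [0.1469 0.9891 0.0013]
```

View pics/p14.png

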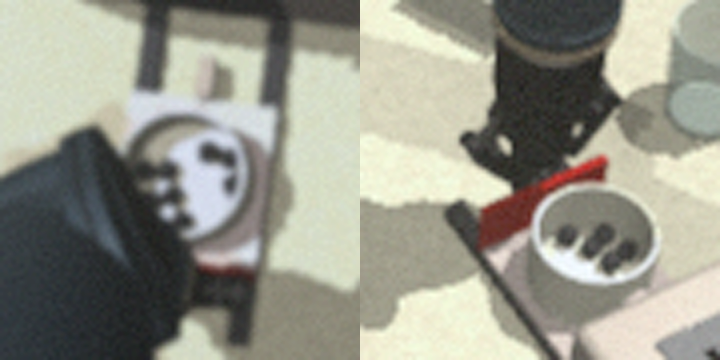

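```bash
python3 -m crank '0 2 0 0 0 0 0;0 4 0 0 0 0 0;0 6.5 0 0 0 0 0;0 9 0 0 0 0 0;0 11.5 0 0 0 0 0;0 14 0 0 0 0 0;0 16.5 0 0 0 0 0;0 19 0 0 0 0 0';python3 -m crank '0 2.5 0 0 0 0 0;0 5 0 0 0 0 0;0 7.5 0 0 0 0 0;0 10 0 0 0 0 0;0 12.5 0 0 0 0 0;0 15 0 0 0 0 0;0 17 0 0 0 0 0;0 19 0 0 0 0 0'; python3 - <<'E'
from h import *
pr()
S=robot.read_camera("scene")
cv2.imwrite("pics/p15.png",overlay(S,[],(250,110,90,90),5,0))
E
```

```text
clock: 27.98
tcp_pos: [0.5287, 0.2094, 0.0296]
eef_rot: [-1.566, 0.118, -0.113]
contact_force: [-3.4, -0.5, 1.8]
grip_width: -0.0003
clock: 28.98
tcp_pos: [0.5475, 0.2066, 0.0296]
eef_rot: [-1.566, 0.119, -0.113]
contact_force: [-2.6, -0.1, 1.9]
grip_width: -0.0004
28.975 tcp [0.5475 0.2066 0.0296] q [-0.4685  0.69    0.0461  1.8848 -0.0599  0.5702  1.0407] F [-2.5733 -0.0803  1.9459] w -0.00035076384834443477
grasp [0.5475 0.2066 0.0486] d [-0.0031  0.0019 -1.    ] jaw [0.1471 0.9891 0.0014]
```

View pics/p15.png

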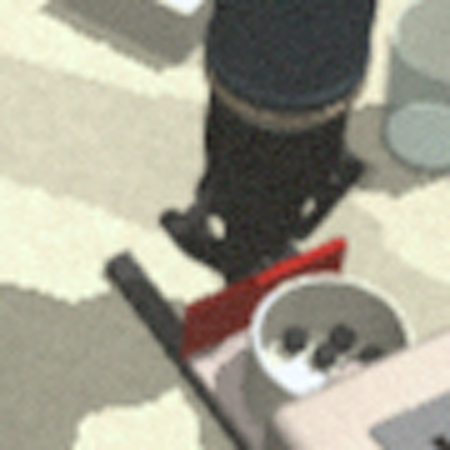

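Now careful steps.

```bash
python3 -m crank '0 1.2 0 0 0 0 0;0 2.4 0 0 0 0 0;0 3.6 0 0 0 0 0;0 4.5 0 0 0 0 0' | grep -E "tcp|force"; python3 -m crank '0 1 0 0 0 0 0;0 2 0 0 0 0 0;0 3 0 0 0 0 0' | grep -E "tcp|force"; python3 -c "
from h import *
pr()"
```

```text
tcp_pos: [0.5519, 0.206, 0.0296]
contact_force: [-2.6, -0.5, 0.5]
tcp_pos: [0.5548, 0.2056, 0.0295]
contact_force: [-3.3, -0.2, 0.9]
29.9 tcp [0.5548 0.2056 0.0295] q [-0.4612  0.6964  0.0458  1.8673 -0.0589  0.5813  1.0464] F [-3.294  -0.1842  0.926 ] w 1.722015528150026e-06
grasp [0.5549 0.2055 0.0485] d [-0.0031  0.0019 -1.    ] jaw [0.1471 0.9891 0.0014]
```

```bash
python3 -m crank '0 1 0 0 0 0 0;0 2 0 0 0 0 0;0 3 0 0 0 0 0' | grep -E "tcp|force"
```

```text
tcp_pos: [0.5571, 0.2052, 0.0295]
contact_force: [-6.9, -0.4, 5.3]
```

```bash
python3 -m crank '0 1 0 0 0 0 0;0 2 0 0 0 0 0;0 3 0 0 0 0 0' | grep -E "tcp|force"
```

```text
tcp_pos: [0.5571, 0.2051, 0.0293]
contact_force: [-15.9, 1.4, 12.6]
```

```bash
python3 -m crank '0 0.7 0 0 0 0 0;0 1.4 0 0 0 0 0;0 1.4 0 0 0 0 0' | grep -E "tcp|force"; python3 - <<'E'
from h import *
pr()
S=robot.read_camera("scene");T=robot.read_camera("top")
j=(.584-.08*.99+0,0)
cv2.imwrite("pics/p16.png",np.hstack([overlay(T,[],(150,110,90,90),4,0),overlay(S,[],(260,110,90,90),4,0)]))
E
```

```text
tcp_pos: [0.5571, 0.2052, 0.0292]
contact_force: [-18.8, 0.3, 13.6]
31.025 tcp [0.5571 0.2052 0.0292] q [-0.4551  0.7017  0.0427  1.854  -0.0594  0.5973  1.052 ] F [-18.8235   0.3004  13.5669] w -0.0001224814707494088
grasp [0.5573 0.2051 0.0482] d [-0.0116  0.0012 -0.9999] jaw [ 0.1452  0.9894 -0.0005]
```

View pics/p16.png

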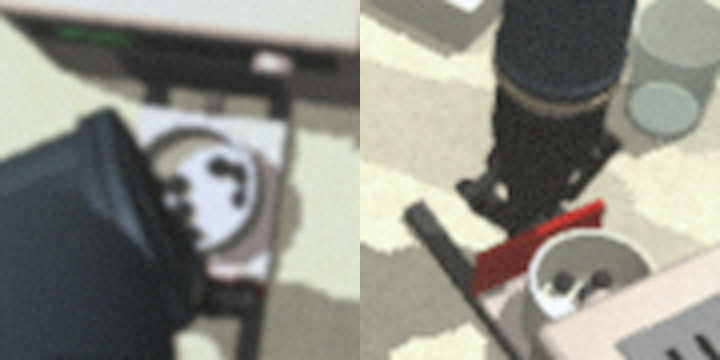

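```bash
python3 -m crank '0 -2 0 0 0 0 0;0 -5 0 0 0 0 0;0 -10 0 0 0 0 0;0 -20 0 0 0 0 0;0 -32 0 0 0 0 0;0 -45 0 0 0 0 0;0 -58 0 0 0 0 0;0 -65 0 0 0 0 0' | grep -E "tcp|force";  python3 -m crank '0 -3 -20 0 0 0 0;0 -8 -50 0 0 0 0;0 -14 -90 0 0 0 0;0 -20 -130 -10 0 0 0;0 -20 -160 -50 0 0 0;0 -20 -180 -100 0 0 0;0 -20 -190 -150 0 0 0;0 -20 -200 -200 0 0 0' ; python3 - <<'E'
from h import *
pr()
S=robot.read_camera("scene");T=robot.read_camera("top")
for s in(.048,.050,.052):
    pass
M=np.array([.99,-.14]);y=np.array([.14,.99])
def loops(tr):
    j=jar[:2]+tr*M;t=j-.068*M
    return [(circ((*j,.076),.046),(0,255,0)),([(*(t+s*.054*y),z) for s,z in((1,.063),(-1,.063),(-1,.013),(1,.013))],(255,255,0))]
cv2.imwrite("pics/p17.png",np.hstack([overlay(T,loops(.05),(160,125,70,80),5,0),overlay(S,loops(.05),(265,135,70,80),5,0)]))
shots("17",(100,80),(150,100))
d=[robot.spot_point(p,"tab") for p in(S,T)];print(d, tri([ray(S,d[0][0]["at"]),ray(T,d[1][0]["at"])]) if d[0] and d[1] else "")
E
```

```text
tcp_pos: [0.4967, 0.2143, 0.0298]
contact_force: [0.4, -0.1, 0.8]
clock: 33.12
tcp_pos: [0.4488, 0.0173, 0.2302]
eef_rot: [-1.566, 0.117, -0.114]
contact_force: [1.4, -0.1, 0.4]
grip_width: -0.0003
33.125 tcp [0.4488 0.0173 0.2302] q [-0.2499  0.2468  0.1373  2.0064 -0.0459  0.8928  1.3356] F [ 1.4125 -0.0572  0.4092] w -0.0002809859173403765
grasp [0.4489 0.0173 0.2492] d [-0.0019  0.0021 -1.    ] jaw [0.1469 0.9891 0.0018]
[[{'at': [305.6, 169.5], 'conf': 0.69}], [{'at': [194.1, 177.7], 'conf': 0.71}]] (array([0.576 , 0.2063, 0.0509]), [np.float64(0.0020532805697125907), np.float64(0.0020532805697126098)])
```

View pics/p17.png

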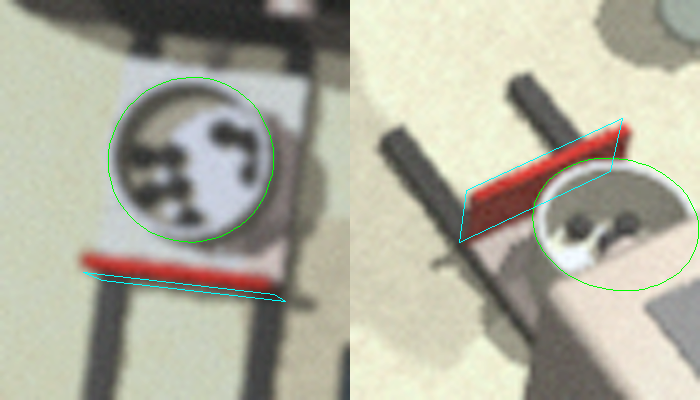

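View pics/g17.png

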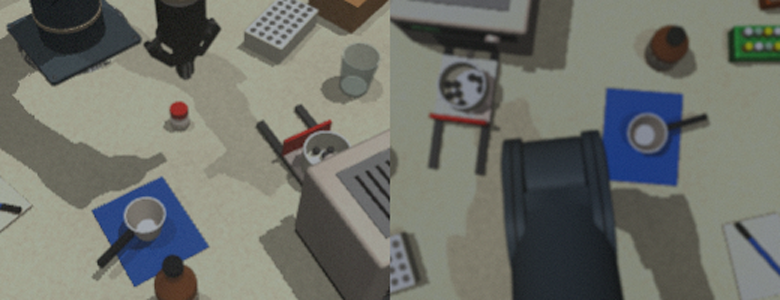

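```bash
python3 - <<'E'
from h import *
M=np.array([.99,-.14,0])
for n,box in(("top",(160,150,70,60)),("scene",None)):
    p=robot.read_camera(n)
    r=[]
    for im in(cv2.cvtColor(cv2.imread("pics/%s0.png"%n),cv2.COLOR_BGR2RGB),p["pixels"]):
        f=im.astype(float); m=(f[...,0]>90)&(f[...,0]>2.2*f[...,1])
        if n=="top": m[:,:165]=0;m[:,225:]=0;m[:160]=0;m[215:]=0
        else: m[:,:270]=0;m[:,345:]=0;m[:135]=0;m[205:]=0
        w=np.where(m,f[...,0]-f[...,1],0);v,u=np.nonzero(m);ww=w[m]
        c=np.array([(u*ww).sum(),(v*ww).sum()])/ww.sum();r.append(onz(p,c,.06));print(n,c,m.sum())
    print((r[1]-r[0])@M,r[1]-r[0])
    j=robot.spot_point(p,"jar_mouth");print(j and onz(p,j[0]["at"],.076))
E
```

```text
top [192.3602 197.8757] 67
top [194.4999 179.2434] 76
0.05246434486040443 [ 0.0521 -0.0066  0.    ]
[0.6403 0.1929 0.076 ]
scene [294.5667 155.0169] 65
scene [305.4416 166.9805] 73
0.05313364847368899 [ 0.053  -0.0046  0.    ]
[0.633  0.2038 0.076 ]
```

```bash
python3 -c "
from h import *
print(robot.state()['clock']);print(robot.finish_job())"
```

```text
33.625
the job is handed in; nothing more can be done
None
```

I gripped the cup by its handle, tipped it to about 108° over the jar, stood it back on the mat and let go. Then I pushed the slide in until it hit the stop, backed the arm clear and handed the job in at 33.6 s of the 69 s allowed.

- **Balls:** I counted eight in the jar by eye in the top view, both after the pour and after the push. The cup looked empty and I saw none on the bench. The ball detector was no help: it found nothing in the top view and gave only low-confidence hits in the scene view.
- **Cup:** it is standing upright and released. I measured its axis at roughly 5–10 mm from the mat's centre. The largest force I read while setting it down was about 8 N.
- **Slide:** the resistance was about 3 N while moving, then rose sharply at the stop to 18.8 N along the push, 23 N counting the upward part. I measured 52–53 mm of travel in both cameras, so about 27 mm is still out. The arm's own travel suggested nearer 50 mm, or 30 mm out, which is still under the 32 mm limit but closer to it.
- **Upward force on the fingers:** there was about 13 N of it while pressing on the plate. I took it for friction and arm compliance and did not look further.
- **Other things on the bench:** the bottle, rack, beaker and little jar looked unmoved in the pictures; I did not measure them again.

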